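# Find the weak fuse clip with a pull strip

### The job

Two fuse clips share one blue test strip in the slide jig. Handling the clips only by their white bases, never touching the strip or the copper jaws, slide them apart along the jig until the strip pulls out of the weaker one; then stand that empty clip upright, gently, in the red reject tray and leave the other clip in the jig still holding the strip.

Things in the scene. Friction and masses are not known exactly. Their poses are not given: they have to be found in the camera images.
- slide_jig: Fixed aluminium channel 340 (y) x 70 (x) mm, floor 4 thick, lips 10 high, 62 clear between side lips. Origin: centre of underside; y along the channel. A fixed steel stop block in its middle, 24 (x) x 50 (y) mm, top 32 above the bench, stands between the clips: push one clip outwards (80 mm free) and the block holds back the other. The strip is out after about 45 mm.
- clip_a: Loose fuse clip, same look as clip_b: white ceramic base 60 x 60 x 30 mm, two sprung copper leaves on it (to 67 mm up, 40 mm long in y) grip the strip. Origin: centre of underside, z up, y along the jig. Stands beside the stop block, left or right. Slides outwards or lifts straight out; grip the base front to back. One clip holds with about 2.5 N, the other about 8 N; nothing shows which.
- clip_b: Loose fuse clip, same look as clip_a: white ceramic base 60 x 60 x 30 mm, two sprung copper leaves on it (to 67 mm up, 40 mm long in y) grip the strip. Origin: centre of underside, z up, y along the jig. Stands beside the stop block, left or right. Slides outwards or lifts straight out; grip the base front to back. One clip holds with about 2.5 N, the other about 8 N; nothing shows which.
- clip_a_jaw: The copper jaw on clip_a: two sprung upright leaves within 11 mm (x) and 20 mm (y) of the clip's middle, from 30 to 67 mm above its underside. Origin: middle of the jaw's foot, 30 mm above the clip's origin. Not to be touched.
- clip_b_jaw: The copper jaw on clip_b: two sprung upright leaves within 11 mm (x) and 20 mm (y) of the clip's middle, from 30 to 67 mm above its underside. Origin: middle of the jaw's foot, 30 mm above the clip's origin. Not to be touched.
- strip: Loose blue test strip 140 (y) x 5 (x) x 24 (z) mm, on edge, gripped near both ends by the clips, 8 mm above the stop block; top 64 mm above the bench. Origin: middle of its lower edge; y along its length. Its middle starts about 55 mm from each clip's middle; a clip has let go once that is over 90 mm.
- reject_tray: Red open plastic tray fixed on the bench, outside 126 mm (x) x 160 mm (y) x 28 mm high, walls 4 mm, floor 4 mm. Origin: centre of the underside, z up.
- capacitor: Large white upright capacitor with two wire leads, 54 mm across, 191 mm high; origin: centre of its underside. Not part of the job.
- nippers: Red-handled side cutters, about 154 mm long, lying left of the jig; origin under its middle. Not part of the job.

How it is judged:
On the way:
1. The strip has pulled out of one clip and is still gripped by the other, both clips standing in the jig (z of clip_a in the frame of slide_jig between -0.001 and 0.009 m and x of clip_a in the frame of slide_jig between -0.012 and 0.012 m and z of clip_b in the frame of slide_jig between -0.001 and 0.009 m and x of clip_b in the frame of slide_jig between -0.012 and 0.012 m and ((horizontal distance between strip and clip_b above 0.092 m and horizontal distance between strip and clip_a between 0.03 and 0.074 m and angle between the y axis of strip and the y axis of clip_a, either way round below 0.12 rad and z of strip in the frame of clip_a between 0.026 and 0.046 m) or (horizontal distance between strip and clip_a above 0.092 m and horizontal distance between strip and clip_b between 0.03 and 0.074 m and angle between the y axis of strip and the y axis of clip_b, either way round below 0.12 rad and z of strip in the frame of clip_b between 0.026 and 0.046 m))), for 0.2 s.
At the end, for the whole second after the job is handed in: The clip that let go of the strip (the weaker one) stands upright (within 0.1 rad) and still on the floor of the red tray, and the other clip still stands in the jig's channel with the strip level between its leaves (at least about 15 mm of the strip's length gripped) (linear speed of each of clip_a, clip_b, strip below 0.02 m/s and ((x of clip_b in the frame of reject_tray between -0.032 and 0.032 m and y of clip_b in the frame of reject_tray between -0.048 and 0.048 m and z of clip_b in the frame of reject_tray below 0.01 m and angle between clip_b's own z axis and vertical below 0.1 rad and z of clip_a in the frame of slide_jig between -0.001 and 0.009 m and x of clip_a in the frame of slide_jig between -0.012 and 0.012 m and horizontal distance between strip and clip_a between 0.03 and 0.074 m and angle between the y axis of strip and the y axis of clip_a, either way round below 0.12 rad and z of strip in the frame of clip_a between 0.026 and 0.046 m) or (x of clip_a in the frame of reject_tray between -0.032 and 0.032 m and y of clip_a in the frame of reject_tray between -0.048 and 0.048 m and z of clip_a in the frame of reject_tray below 0.01 m and angle between clip_a's own z axis and vertical below 0.1 rad and z of clip_b in the frame of slide_jig between -0.001 and 0.009 m and x of clip_b in the frame of slide_jig between -0.012 and 0.012 m and horizontal distance between strip and clip_b between 0.03 and 0.074 m and angle between the y axis of strip and the y axis of clip_b, either way round below 0.12 rad and z of strip in the frame of clip_b between 0.026 and 0.046 m))); the robot touches nothing.
It fails at once if The robot touches the test strip (contact force between any of the fingers, the arm and strip above 1 N).
It fails at once if The robot presses on a clip's copper jaw (contact force between any of the fingers, the arm and clip_a_jaw above 1 N or contact force between any of the fingers, the arm and clip_b_jaw above 1 N).
It fails at once if A clip that holds the strip is lifted out of the jig ((z of clip_a in the frame of slide_jig above 0.02 m and distance between strip and clip_a below 0.09 m) or (z of clip_b in the frame of slide_jig above 0.02 m and distance between strip and clip_b below 0.09 m)).
It fails at once if A clip is dropped or slammed down into the tray (it comes down faster than 0.4 m/s over the last few centimetres) ((horizontal distance between clip_a and reject_tray below 0.06 m and z of clip_a in the frame of reject_tray below 0.035 m and linear speed of clip_a above 0.4 m/s) or (horizontal distance between clip_b and reject_tray below 0.06 m and z of clip_b in the frame of reject_tray below 0.035 m and linear speed of clip_b above 0.4 m/s)).
It fails at once if The capacitor or the side cutters are pushed away by more than 30 mm (distance of any of capacitor, nippers from where it was at the start of the episode above 0.03 m).
It also fails if it takes over 54 s, if anything falls off the work surface, if the arm or the gripper's body presses on something with over 40 N, if the wrist force passes 120 N, or if a joint passes its speed limit or range.

### The arm

A 6-joint arm with a two-finger parallel gripper is mounted at the origin on a cart in front of the work surface, level with it; the furniture and walls round the work are solid. World frame = base frame: x ahead of the robot, y to its left, z up, the work surface at z = 0. Lengths are in m, angles in rad, forces in N, time in s.
With the tool pointing down it reaches from about 0.25 to 0.8 m from the base axis. Payload 8.5 kg.
Tool frame: the origin (TCP) lies midway between the tips of the shut fingers; the grasp point (between the pads) lies 19 mm behind it; z points along the fingers, y is the line along which they close (so a half turn about z gives the same grasp; the last joint's range is limited). The gripper opens to 85 mm and grips with 20 to 120 N. Pads are 22 mm wide; open, the fingers measure 114 mm over their backs; the gripper's body (76 mm by 85 mm) begins 54 mm behind the grasp point. The pads swing forward as they close: fully open they stand 13 mm farther back than shut.
Start: joints at [-1.336, 0.238, -0.013, 1.319, 0, 1.571], TCP at [0.122, -0.511, 0.231] pointing down, gripper open.
Joint ranges: [-2.66, 2.66], [-1.03, 1.9], [-1.14, 1.46], [-1.82, 2.27], [-1.45, 1.34], [-3.14, 3.14]. Speed limits (rad/s): [2.22, 2.22, 2.79, 3.14, 3.14, 3.14].

### API

Orientations are given as [roll, pitch, yaw] about the fixed x, y, z axes, in that order (R = Rz(yaw) Ry(pitch) Rx(roll)).
In Python, from workcell import manip, eyes gives the robot as it stands (manip), with the cameras (eyes).
- The arm moves only by the tool shift_gripper, called after "Request:" as a command line: name --argument value ..., lists and objects as JSON in quotes. Schema: {"type":"object","properties":{"offsets":{"type":"array","items":{"type":"object","properties":{"finger_gap":{"type":"number"},"trans":{"type":"array","items":{"type":"number"},"minItems":3,"maxItems":3},"rot":{"type":"array","items":{"type":"number"},"minItems":3,"maxItems":3}},"additionalProperties":false,"required":["finger_gap"]},"minItems":1,"maxItems":10},"squeeze":{"type":"number"},"only":{"type":"string"},"quiet":{"type":"boolean"},"lines":{"type":"string"}},"required":["offsets"],"additionalProperties":false}. offsets is a list of rows, 1 to 10 of them, each an object with the fields finger_gap (the finger opening in m), trans (a list: dx, dy, dz in shares of the most that a row can go, 1 being 62.5 mm), rot (a list: a rotation vector rx, ry, rz in fractions of the full range, 1 being pi/2 rad); a field left out counts as zero (the opening has to be given); each row shifts and turns the commanded pose from where the row before left it, along the tool's axes as they then stand; what a row does not reach is not made up. A row lasts 1/8 s, in which the tool goes at most 0.0625 m and 0.188 rad, less where a joint would pass 70% of its speed; a pose out of reach is approached as far as the arm can. The fingers move at their own pace and stop on an object; squeeze is the grip in N (left out, the last holds). Time passes only in rows, so rows that do not move let the fingers close. The tool returns the time, the measured TCP pose, the force, the opening and the grip force at its end. only (a regular expression) keeps the lines of the reply that match it, lines (a string "A,B") keeps lines A to B, and quiet returns only ok. Input that does not fit is refused with a message, and nothing moves.
- manip.get_state(): the state, without advancing time (a new reading comes with each control period).
- eyes.get_image(name): name is "side" or "top"; returns a dict with "pixels" (400x640x3 uint8, red, green, blue), "camera_matrix" (3x3 intrinsics, pixels), "R" (3x3) and "t" (3): a world point X has camera coordinates R X + t. Camera axes: x right, y down, z forward; pixel columns grow to the right and rows downward; lengths in m; the calibration is good to about 2 mm. A picture is of the moment at which its call begins. There is no depth.
- manip.sign_off(): hands the job in; it is judged then, once.
The state is a dict: "t": time; "joints": joint angles; "joint_vel": joint speeds; "joint_efforts": joint torques, N m; "tcp_pos": TCP position; "tcp_rot": TCP orientation; "force": force on the tool from outside, world axes, zero at the start; "torque": the same for the moment, N m; "gripper_width": finger opening in m; "grip_force": force on a finger pad.
Only numpy, scipy, OpenCV 4.12 (cv2) and the standard library are available. Lean on these libraries where they do the work, as an engineer would, in place of code of your own. Each camera call takes 0.05 s, during which the arm holds its last target. There are 200 camera calls.

## Working session

There is one attempt and no reset: what is moved stays moved. The work goes in short steps, Python scripts to look and compute and a tool call to move; the robot and the scene stay as the last step left them, time stands still between calls to the robot, and variables do not carry over. Pictures are saved under pics/ and viewed, at most 10 in all, crops included, and the job is handed in when it is done.

```bash
ls; mkdir -p pics
```

Run:
```python
from workcell import manip, eyes
import cv2,numpy as np
for n in("top","side"):
    d=eyes.get_image(n); cv2.imwrite(f"pics/{n}0.png",d["pixels"][:,:,::-1]); np.savez(f"{n}0.npz",**d)
    print(n,d["camera_matrix"].round(1).tolist(),(-d["R"].T@d["t"]).round(3),d["R"].round(2).tolist())
s=manip.get_state();print(s)
```

```text
pics
workcell.py
top [[363.2, 0.0, 314.0], [0.0, 363.2, 200.2], [0.0, 0.0, 1.0]] [0.369 0.114 0.984] [[0.02, -1.0, 0.02], [-0.98, -0.03, -0.18], [0.18, -0.01, -0.98]]
side [[402.3, 0.0, 317.8], [0.0, 402.3, 198.6], [0.0, 0.0, 1.0]] [-0.033  1.002  0.664] [[-0.86, -0.51, -0.02], [-0.24, 0.43, -0.87], [0.46, -0.74, -0.49]]
{'t': 0.1, 'joints': array([-1.33600973e+00,  2.38678973e-01, -1.41566189e-02,  1.31918104e+00,
       -7.88617213e-06,  1.57081924e+00]), 'joint_vel': array([ 0.00019124, -0.00058517,  0.00365022, -0.00299372,  0.00010748,
       -0.00196714]), 'joint_efforts': array([ 2.60123830e-03, -5.39717853e+01,  3.46998811e+01,  1.34606205e-02,
        1.76330304e-04,  6.08982390e-06]), 'tcp_pos': array([ 0.12204744, -0.51024629,  0.23076903]), 'tcp_rot': array([-3.14037235e+00,  7.91413043e-06,  2.34763689e-01]), 'force': array([-0.46154569,  0.06725459, -0.84755348]), 'torque': array([-0.02953681, -0.01665973,  0.04222617]), 'grip_force': 0.0, 'gripper_width': 0.08544421261588427}
```

View pics/top0.png

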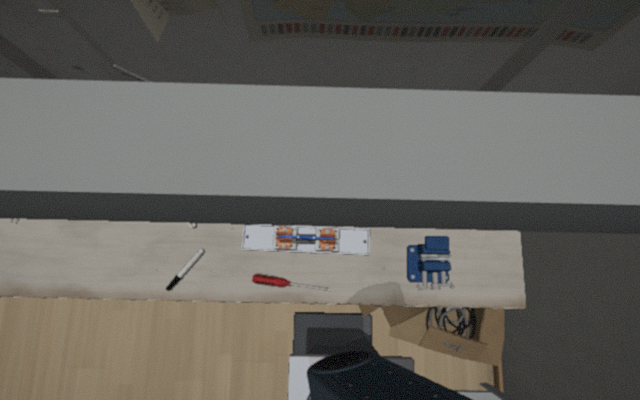

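View pics/side0.png

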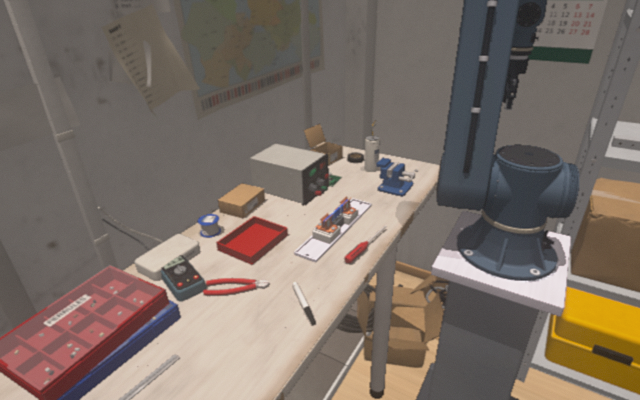

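The top view shows the jig at about cols 242–370, rows 225–253, and a shelf hides the bench behind it. In the side view the jig is at about (333,230), the tray at (252,239), the nippers at (235,287), the screwdriver at (362,245) and the capacitor at (372,155).

Create h.py:
```python
import numpy as np,cv2
def ray(d,uv,z):
    K,R,t=d["camera_matrix"],d["R"],d["t"]; c=-R.T@t
    v=R.T@np.linalg.inv(K)@np.array([uv[0],uv[1],1.]); return c+v*(z-c[2])/v[2]
def proj(d,X):
    p=d["camera_matrix"]@(d["R"]@np.array(X)+d["t"]); return p[:2]/p[2]
```

Run:
```python
import cv2,numpy as np
from h import *
a=cv2.imread("pics/top0.png")[215:263,230:380]; b=cv2.imread("pics/side0.png")[185:270,205:385]
a=cv2.resize(a,None,fx=5,fy=5,interpolation=2); b=cv2.resize(b,None,fx=4,fy=4,interpolation=2)
c=np.zeros((590,750,3),np.uint8); c[:240]=a; c[245:245+340,:720]=b; cv2.imwrite("pics/crop0.png",c)
d=np.load("top0.npz"); s=np.load("side0.npz")
for uv in [(242,250),(245,224),(370,228),(367,255)]: print("jig",ray(d,uv,.01).round(3))
for uv in [(0,190),(640,204)]:
  for z in (.0,.5,.6,.7,.8): print("shelf front?",z,ray(d,uv,z).round(3))
hsv=cv2.cvtColor(cv2.imread("pics/side0.png"),40)
m=cv2.inRange(hsv,(0,150,50),(8,255,255))|cv2.inRange(hsv,(172,150,50),(180,255,255))
n,l,st,ce=cv2.connectedComponentsWithStats(m)
for i in range(1,n):
  if st[i,4]>100:
    q=cv2.convexHull(np.argwhere(l==i)[:,::-1].astype(np.int32)); q=cv2.approxPolyDP(q,4,True)[:,0]
    print(st[i],ce[i].round(),[(p.tolist(),ray(s,p,.028).round(3)[:2].tolist()) for p in q][:8])
```

```text
jig [0.411 0.292 0.01 ]
jig [0.48  0.288 0.01 ]
jig [ 0.478 -0.049  0.01 ]
jig [ 0.406 -0.04   0.01 ]
shelf front? 0.0 [0.557 0.962 0.   ]
shelf front? 0.5 [0.461 0.531 0.5  ]
shelf front? 0.6 [0.442 0.445 0.6  ]
shelf front? 0.7 [0.423 0.359 0.7  ]
shelf front? 0.8 [0.404 0.273 0.8  ]
shelf front? 0.0 [ 0.566 -0.805  0.   ]
shelf front? 0.5 [ 0.466 -0.338  0.5  ]
shelf front? 0.6 [ 0.446 -0.244  0.6  ]
shelf front? 0.7 [ 0.426 -0.151  0.7  ]
shelf front? 0.8 [ 0.406 -0.057  0.8  ]
[ 218  223   68   34 1014] [252. 239.] [([285, 228], [0.556, 0.231]), ([251, 256], [0.557, 0.382]), ([218, 244], [0.67, 0.384]), ([254, 223], [0.651, 0.254])]
[207 279  47   5 132] [229. 281.] [([253, 280], [0.493, 0.453]), ([207, 283], [0.582, 0.515])]
[204 284  51  10 149] [229. 290.] [([254, 285], [0.48, 0.466]), ([204, 292], [0.566, 0.542])]
[ 42 331  77  63 192] [ 78. 364.] [([118, 331], [0.637, 0.716]), ([42, 392], [0.631, 0.872])]
[  0 360  41  38 182] [ 18. 378.] [([39, 397], [0.625, 0.88]), ([6, 374], [0.728, 0.886]), ([0, 360], [0.773, 0.876]), ([40, 392], [0.634, 0.874])]
```

View pics/crop0.png

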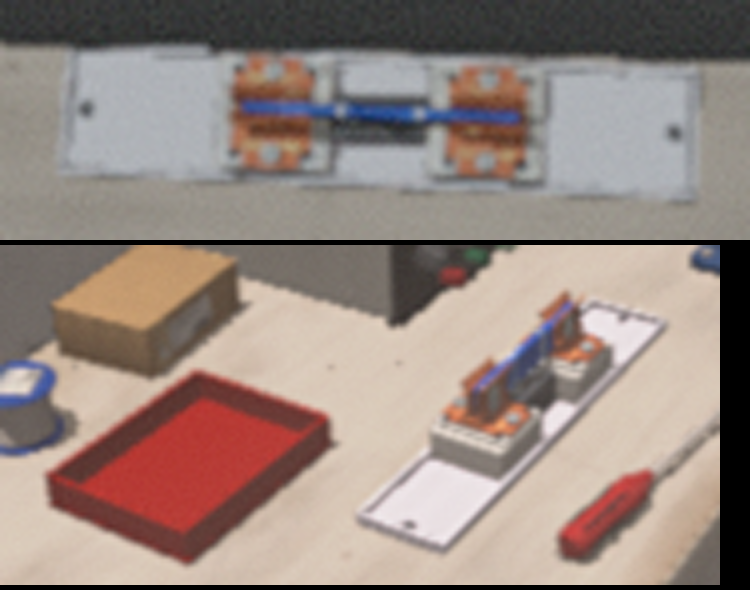

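The crop shows the left clip centred near (285,237) and the right clip near (327,239) in the top view. The strip lies between them at row about 238. The tray is empty.

Run:
```python
import cv2,numpy as np
from h import *
d=np.load("top0.npz"); s=np.load("side0.npz")
im=cv2.imread("pics/top0.png"); hsv=cv2.cvtColor(im,40)
m=cv2.inRange(hsv,(105,120,60),(130,255,255)); m[:220]=0;m[260:]=0;m[:,:240]=0;m[:,375:]=0
p=np.argwhere(m)[:,::-1]; w=np.array([ray(d,q,.064)[:2] for q in p]); c=w.mean(0)
f=cv2.fitLine(w.astype(np.float32),2,0,.01,.01).ravel(); print("strip",len(p),w.min(0),w.max(0),f,"yaw",-np.arctan(f[0]/f[1]))
for a,b in [((274.4,248.5),(274.6,226.5)),((339.4,251),(339,229))]: print("outer base edge",ray(d,a,.034).round(4),ray(d,b,.034).round(4))
for uv in [(247.2,236.6),(364.8,241.6)]: print("hole",ray(d,uv,.004).round(4))
m=cv2.inRange(hsv,(5,110,60),(20,255,255)); m[:220]=0;m[260:]=0
for a,b in((270,300),(310,345)):
  r=cv2.minAreaRect(np.argwhere(m[:,a:b])[:,::-1].astype(np.float32)); r0=(r[0][0]+a,r[0][1]); print("copper",r0,r[1],ray(d,r0,.04).round(4))
# side: strip ends
for n,X in dict(Lc=(.444,.178,.034),Rc=(.444,.068,.034),tray=(.608,.313,.004)).items(): print(n,proj(s,X).round(1),proj(d,X).round(1))
# side tray floor/outer check: bottom corners at z=0
for uv in[(251,264)]: print(ray(s,uv,0))
```

```text
strip 89 [0.43986273 0.05674034] [0.44761772 0.19072902] [0.01573064 0.99987626 0.44457972 0.12008343] yaw -0.01573129
outer base edge [0.4154 0.2038 0.034 ] [0.4726 0.2058 0.034 ]
outer base edge [0.4132 0.0351 0.034 ] [0.4704 0.0368 0.034 ]
hole [0.4468 0.2809 0.004 ]
hole [ 0.4414 -0.0355  0.004 ]
copper (284.0, 237.5) (21.0, 14.0) [0.444  0.1796 0.04  ]
copper (327.0, 239.0) (20.0, 14.0) [0.443  0.0682 0.04  ]
Lc [328.1 227.7] [284.8 237.7]
Rc [346.  210.2] [327.  238.8]
tray [253.5 244.3] [239. 178.]
[0.56149477 0.38162873 0.        ]
```

The rows are not in the units I measure in: shifts go in shares of 62.5 mm and turns go in shares of pi/2 rad. I convert before sending: 0.055 m is 0.88, 0.025 m is 0.4, -0.188 rad / 1.5708 = -0.1197.

Request:
shift_gripper --offsets '[{"finger_gap": 0.085,"rot": [0,0,-0.1197]},{"finger_gap": 0.085,"rot": [0,0,-0.1197]},{"finger_gap": 0.085,"rot": [0,0,-0.1197]},{"finger_gap": 0.085,"rot": [0,0,-0.1197]},{"finger_gap": 0.085,"rot": [0,0,-0.1197]},{"finger_gap": 0.085,"rot": [0,0,-0.1197]},{"finger_gap": 0.085,"rot": [0,0,-0.1197]},{"finger_gap": 0.085,"trans": [0.88,0.4,0]},{"finger_gap": 0.085,"trans": [0.88,0.4,0]},{"finger_gap": 0.085,"trans": [0.88,0.4,0]}]' --squeeze 40

```text
t: 1.35
tcp_pos: [0.2012, -0.3456, 0.2309]
tcp_rot: [-3.141, -0.001, 1.546]
force: [0.3, -0.1, -0.1]
gripper_width: 0.0852
grip_force: 0.0
```

Request:
shift_gripper --offsets '[{"finger_gap": 0.085,"trans": [0.88,0.4,0]},{"finger_gap": 0.085,"trans": [0.88,0.4,0]},{"finger_gap": 0.085,"trans": [0.88,0.4,0]},{"finger_gap": 0.085,"trans": [0.88,0.4,0]},{"finger_gap": 0.085,"trans": [0.88,0.4,0]},{"finger_gap": 0.085,"trans": [0.88,0.4,0]},{"finger_gap": 0.085,"trans": [0.8,0.4,0]},{"finger_gap": 0.085}]'

```text
t: 2.35
tcp_pos: [0.386, 0.0315, 0.2309]
tcp_rot: [-3.141, -0.001, 1.553]
force: [-0.3, -0.1, 0.2]
gripper_width: 0.0849
grip_force: 0.0
```

Converted, 0.05 m is 0.8, 0.0475 m is 0.76.

Request:
shift_gripper --offsets '[{"finger_gap": 0.085,"trans": [0.8,0.304,0]},{"finger_gap": 0.085,"trans": [0.8,0.304,0]},{"finger_gap": 0.085,"trans": [0.76,0.296,0]},{"finger_gap": 0.085,"trans": [0,0,0.64]},{"finger_gap": 0.085,"trans": [0,0,0.64]},{"finger_gap": 0.085}]'

```text
t: 3.1
tcp_pos: [0.4427, 0.1729, 0.1491]
tcp_rot: [-3.136, 0.002, 1.547]
force: [0.1, -0.6, 0.8]
gripper_width: 0.0851
grip_force: 0.0
```

Run:
```python
from workcell import manip, eyes
import cv2,numpy as np
from h import *
for n in("top","side"):
    d=eyes.get_image(n); np.savez(n+"1.npz",**d); cv2.imwrite(f"pics/{n}1.png",d["pixels"][:,:,::-1])
a=cv2.imread("pics/top1.png")[200:280,220:400]; b=cv2.imread("pics/side1.png")[120:270,250:420]
a=cv2.resize(a,None,fx=2,fy=2,interpolation=2); b=cv2.resize(b,None,fx=4,fy=4,interpolation=2)[:]
c=np.zeros((600,800,3),np.uint8); c[:600,:680]=b[:600]; cv2.imwrite("pics/crop1.png",c)
```

```text
(no output)
```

View pics/crop1.png

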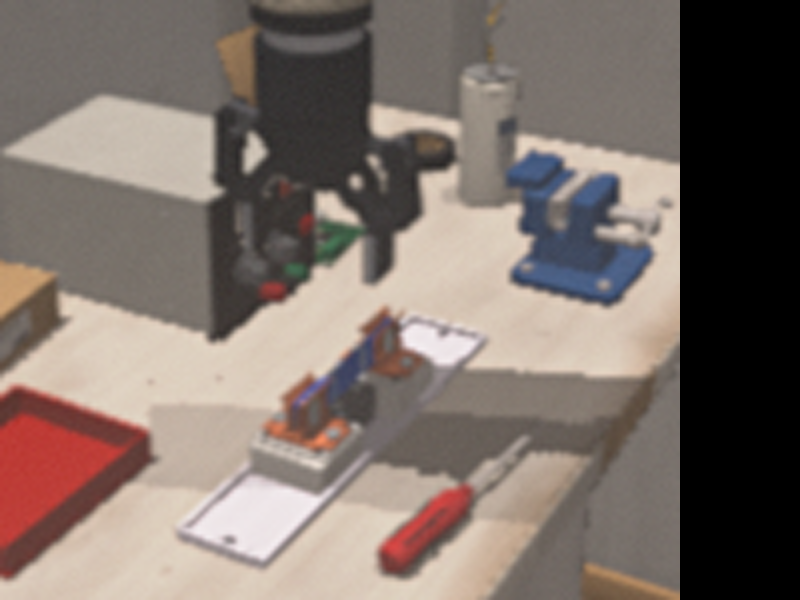

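The gripper is centred over the left clip. The side crop shows the clip at about (305,440), with both fingers clear above it.

Converted, 0.04 m is 0.64, 0.005 m is 0.08, -0.006 rad / 1.5708 = -0.0038.

Request:
shift_gripper --offsets '[{"finger_gap": 0.085,"trans": [0.08,0.032,0.48],"rot": [0,0,-0.0038]},{"finger_gap": 0.085,"trans": [0,0,0.64]},{"finger_gap": 0.085},{"finger_gap": 0.085}]'

```text
t: 3.7
tcp_pos: [0.4482, 0.1797, 0.0834]
tcp_rot: [3.139, -0.001, 1.553]
force: [-0.1, 0.1, 0.4]
gripper_width: 0.0847
grip_force: 0.0
```

Run:
```python
from h import *
s=np.load("side1.npz")
print("box corner",ray(s,(302.5,203.75),0))
```

```text
box corner [0.6144029  0.05016806 0.        ]
```

Converted, 0.03 m is 0.48, 0.023 m is 0.368.

Request:
shift_gripper --offsets '[{"finger_gap": 0.085,"trans": [-0.032,-0.048,0.48]},{"finger_gap": 0.085,"trans": [0,0,0.368]},{"finger_gap": 0.085},{"finger_gap": 0.085}]'

```text
t: 4.2
tcp_pos: [0.4452, 0.178, 0.0301]
tcp_rot: [3.139, -0.001, 1.553]
force: [0.9, -0.2, 0.5]
gripper_width: 0.0849
grip_force: 0.0
```

Request:
shift_gripper --offsets '[{"finger_gap": 0.085}]'

```text
t: 4.32
tcp_pos: [0.4449, 0.178, 0.0297]
tcp_rot: [3.139, -0.001, 1.553]
force: [-0.7, -0.5, -0.6]
gripper_width: 0.0851
grip_force: 0.0
```

```bash
python3 - <<'E'
from workcell import manip, eyes
import cv2,numpy as np
from h import *
for n in("top","side"):
    d=eyes.get_image(n); np.savez(n+"2.npz",**d); cv2.imwrite(f"pics/{n}2.png",d["pixels"][:,:,::-1])
b=cv2.imread("pics/side2.png")[160:270,265:405]
b=cv2.resize(b,None,fx=5,fy=5,interpolation=2); cv2.imwrite("pics/crop2.png",b)
E
```

```text
(no output)
```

View pics/crop2.png

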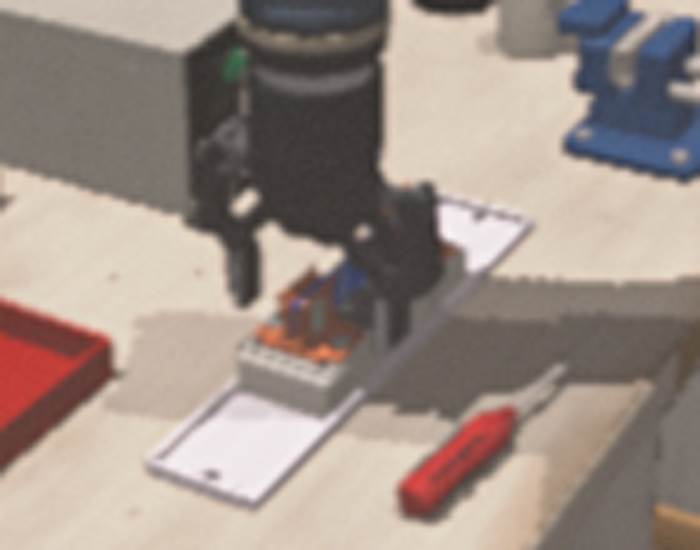

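The fingers straddle the left clip's base, clear of the jaw. I'll descend and grip.

Converted, 0.01 m is 0.16, 0.0095 m is 0.152.

Request:
shift_gripper --offsets '[{"finger_gap": 0.085,"trans": [0,0,0.16]},{"finger_gap": 0.085,"trans": [0,0,0.152]},{"finger_gap": 0.085},{"finger_gap": 0.05},{"finger_gap": 0.05},{"finger_gap": 0.05},{"finger_gap": 0.05}]' --squeeze 30

```text
t: 5.3
tcp_pos: [0.4477, 0.178, 0.0103]
tcp_rot: [3.135, -0.001, 1.553]
force: [8.6, -3.1, 2.5]
gripper_width: 0.0592
grip_force: 33.3
```

Converted, 0.006 m is 0.096, 0.003 m is 0.048.

Request:
shift_gripper --offsets '[{"finger_gap": 0.05,"trans": [0,0.048,0]},{"finger_gap": 0.05,"trans": [0.048,0,0]},{"finger_gap": 0.05,"trans": [0.096,0,0]},{"finger_gap": 0.05,"trans": [0.096,0,0]},{"finger_gap": 0.05,"trans": [0.096,0,0]},{"finger_gap": 0.05,"trans": [0.096,0,0]},{"finger_gap": 0.05,"trans": [0.096,0,0]}]'

```text
t: 6.18
tcp_pos: [0.4484, 0.2085, 0.0102]
tcp_rot: [3.139, 0.004, 1.551]
force: [-0.5, -14.7, 17.6]
gripper_width: 0.059
grip_force: 35.1
```

Request:
shift_gripper --offsets '[{"finger_gap": 0.05,"trans": [0.096,0,0]},{"finger_gap": 0.05,"trans": [0.096,0,0]},{"finger_gap": 0.05,"trans": [0.096,0,0]},{"finger_gap": 0.05,"trans": [0.096,0,0]},{"finger_gap": 0.05,"trans": [0.096,0,0]},{"finger_gap": 0.05},{"finger_gap": 0.05}]'

```text
t: 7.05
tcp_pos: [0.449, 0.2397, 0.0103]
tcp_rot: [3.139, 0.001, 1.552]
force: [-1.1, -8.2, 15.3]
gripper_width: 0.0594
grip_force: 34.8
```

Run:
```python
from workcell import manip, eyes
import cv2,numpy as np
from h import *
for n in("top","side"):
    d=eyes.get_image(n); np.savez(n+"3.npz",**d); cv2.imwrite(f"pics/{n}3.png",d["pixels"][:,:,::-1])
b=cv2.imread("pics/side3.png")[160:270,265:405]; a=cv2.imread("pics/top3.png")[215:263,230:380]
c=np.zeros((600,600,3),np.uint8)
c[:192,:]=cv2.resize(a,(600,192),interpolation=2); c[200:600,:509]=cv2.resize(b,(509,400),interpolation=2); cv2.imwrite("pics/crop3.png",c)
```

```text
(no output)
```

View pics/crop3.png

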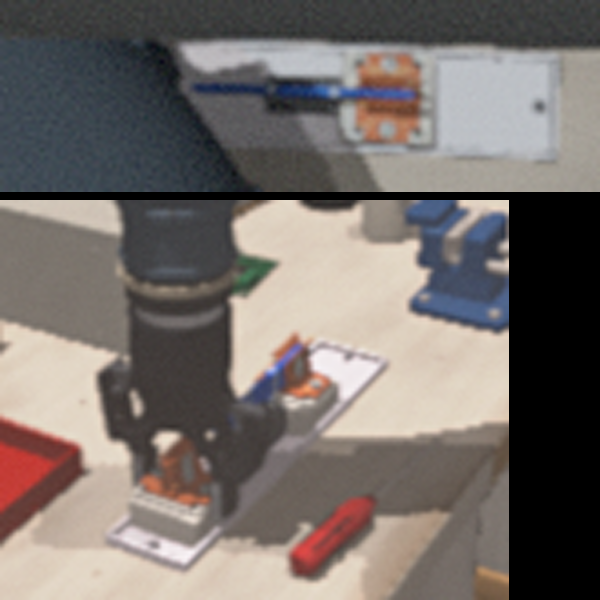

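The strip has pulled out of the left clip, at about (185,480) in the side part of the crop. It is still held by the right clip: its free end is at crop (193,88) in the top part. Next I refine the tray and lift the left clip.

Converted, -0.04 m is -0.64, -0.03 m is -0.48.

Request:
shift_gripper --offsets '[{"finger_gap": 0.05},{"finger_gap": 0.05,"trans": [0,0,-0.16]},{"finger_gap": 0.05,"trans": [0,0,-0.48]},{"finger_gap": 0.05,"trans": [0,0,-0.64]},{"finger_gap": 0.05,"trans": [0,0,-0.64]},{"finger_gap": 0.05},{"finger_gap": 0.05}]' --squeeze 60

```text
t: 8.02
tcp_pos: [0.4473, 0.2403, 0.128]
tcp_rot: [-3.14, 0.0, 1.553]
force: [-0.4, -0.8, -4.0]
gripper_width: 0.0584
grip_force: 66.9
```

Run:
```python
from h import *
from scipy.ndimage import gaussian_filter
s=np.load("side0.npz")
for uv in [(251.5,255.5),(217,243.3),(287,227.5),(253.7,217)]: print(ray(s,uv,.028).round(4))
im=s["pixels"].astype(int); m=((im[:,:,0]>1.8*im[:,:,1]+15)).astype(np.uint8); m[:205]=0;m[272:]=0;m[:,:205]=0;m[:,295:]=0
p=np.argwhere(m)[:,::-1]; q=cv2.approxPolyDP(cv2.convexHull(p.astype(np.int32)),2,True)[:,0]
for u in q: print(u,ray(s,u,.028).round(3)[:2],ray(s,u,0).round(3)[:2])
```

```text
[0.5577 0.3797 0.028 ]
[0.6748 0.3834 0.028 ]
[0.5522 0.2263 0.028 ]
[0.6728 0.228  0.028 ]
[285 228] [0.556 0.231] [0.582 0.197]
[252 263] [0.537 0.403] [0.562 0.377]
[219 249] [0.652 0.4  ] [0.682 0.374]
[218 242] [0.677 0.377] [0.708 0.35 ]
[250 219] [0.675 0.242] [0.707 0.209]
[258 218] [0.658 0.226] [0.688 0.192]
```

Converted, 0.042 m is 0.672, 0.017 m is 0.272.

Request:
shift_gripper --offsets '[{"finger_gap": 0.05,"trans": [0.256,0.672,0]},{"finger_gap": 0.05,"trans": [0.256,0.672,0]},{"finger_gap": 0.05,"trans": [0.256,0.672,0]},{"finger_gap": 0.05,"trans": [0.272,0.672,0]},{"finger_gap": 0.05},{"finger_gap": 0.05}]'

```text
t: 8.78
tcp_pos: [0.6157, 0.302, 0.1264]
tcp_rot: [-3.138, 0.002, 1.553]
force: [0.2, -0.5, -3.0]
gripper_width: 0.0584
grip_force: 67.1
```

Run:
```python
from workcell import manip, eyes
import cv2,numpy as np
from h import *
d=eyes.get_image("side"); np.savez("side4.npz",**d)
print(manip.get_state()["tcp_pos"])
b=d["pixels"][130:290,180:380,::-1]; cv2.imwrite("pics/crop4.png",cv2.resize(b,(700,560),interpolation=2))
```

```text
[0.61564399 0.30196955 0.12719177]
```

View pics/crop4.png

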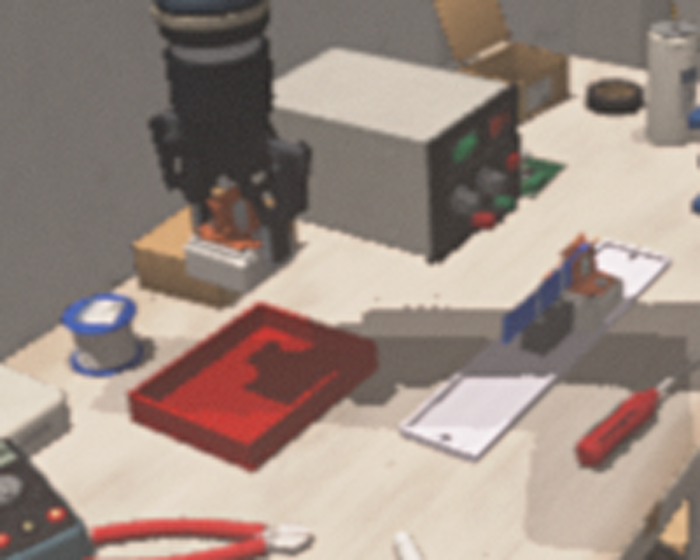

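The clip hangs upright above the tray, at crop (230,260). The right clip still holds the strip, at crop (545,290). I'll lower it gently.

Converted, 0.03 m is 0.48, 0.008 m is 0.128.

Request:
shift_gripper --offsets '[{"finger_gap": 0.05,"trans": [0,0,0.48]},{"finger_gap": 0.05,"trans": [0,0,0.48]},{"finger_gap": 0.05,"trans": [0,0,0.32]},{"finger_gap": 0.05,"trans": [0,0,0.16]},{"finger_gap": 0.05,"trans": [0,0,0.16]},{"finger_gap": 0.05,"trans": [0,0,0.128]},{"finger_gap": 0.05},{"finger_gap": 0.05}]'

```text
t: 9.82
tcp_pos: [0.6174, 0.3027, 0.0213]
tcp_rot: [3.141, -0.0, 1.553]
force: [-0.6, 1.1, -4.2]
gripper_width: 0.0586
grip_force: 67.0
```

Converted, 0.004 m is 0.064, 0.002 m is 0.032.

Request:
shift_gripper --offsets '[{"finger_gap": 0.05,"trans": [0,0,0.064]},{"finger_gap": 0.05,"trans": [0,0,0.064]},{"finger_gap": 0.05,"trans": [0,0,0.032]},{"finger_gap": 0.05,"trans": [0,0,0.016]},{"finger_gap": 0.05},{"finger_gap": 0.05}]'

```text
t: 10.58
tcp_pos: [0.6169, 0.3024, 0.0105]
tcp_rot: [3.142, -0.0, 1.553]
force: [-4.4, -2.2, 6.1]
gripper_width: 0.0582
grip_force: 68.2
```

Converted, -0.06 m is -0.96, -0.05 m is -0.8.

Request:
shift_gripper --offsets '[{"finger_gap": 0.062},{"finger_gap": 0.072},{"finger_gap": 0.072},{"finger_gap": 0.072},{"finger_gap": 0.072,"trans": [0,0,-0.32]},{"finger_gap": 0.072,"trans": [0,0,-0.64]},{"finger_gap": 0.072,"trans": [0,0,-0.8]},{"finger_gap": 0.072,"trans": [0,0,-0.8]},{"finger_gap": 0.072,"trans": [-0.96,0,0]},{"finger_gap": 0.072}]'

```text
t: 11.82
tcp_pos: [0.6163, 0.2396, 0.1709]
tcp_rot: [3.141, 0.0, 1.55]
force: [-1.0, -0.2, -1.0]
gripper_width: 0.0717
grip_force: 0.0
```

Run:
```python
from workcell import manip, eyes
import cv2,numpy as np
from h import *
d=eyes.get_image("side")
print(manip.get_state()["tcp_pos"],proj(d,(.616,.302,.034)))
b=d["pixels"][130:290,180:380,::-1]; cv2.imwrite("pics/crop5.png",cv2.resize(b,(700,560),interpolation=2))
```

```text
[0.61620907 0.24111585 0.1703781 ] [252.67010058 232.66586005]
```

View pics/crop5.png

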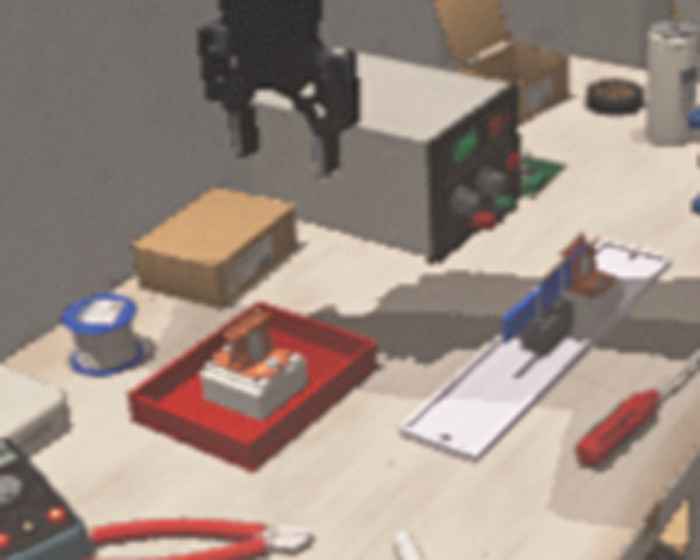

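The empty clip stands upright in the middle of the tray, at crop (253,375). The strip is still level in the right clip, at crop (560,290), and the gripper is clear of everything.

```bash
python3 -c "
from workcell import manip, eyes
print(manip.sign_off())"
```

```text
the job is handed in; nothing more can be done
None
```

The job is handed in: the left clip was the weaker one and now stands upright in the red tray, and the right clip is still in the jig holding the strip; the sign-off returned no verdict.

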